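Rescue the tipped tube from the bottle carousel

TASK

A capped sample tube has tipped over on the free-turning bottle carousel: lift it off without sending the carousel spinning or upsetting the bottles that stand on it. Clear of the bench, tip the tube cap-down to about 45 degrees below level and keep it so for a second, to bring the settled cells off its round bottom, then bring it level again. Lay it gently in the channel of the empty cradle in front of the microscope, fully down with both ends sticking out, and leave the tube in the other cradle alone.

Things in the scene. Friction and masses are not known exactly. Their poses are not given: they have to be found in the camera images.
- carousel: Bottle carousel (lazy Susan): a grey round foot 176 mm across that stays put, and on it a white round tray 240 mm across that turns freely at the least touch. Origin at the centre of the foot's underside, z up along the turning axis. The tray's flat surface is 32 mm above the origin; its rim, 4 mm thick, stands 5 mm above that surface.
- carousel_deck (a joint): Angle of the carousel's tray about the vertical, rad; turns without stops, hardly any friction. Tray and things on it turn together.
- stain_bottle: Brown bottle, 45 mm across, 90 mm tall, standing on the carousel's tray. Origin at the centre of its underside, z up.
- fix_bottle: Brown bottle, 45 mm across, 90 mm tall, standing on the carousel's tray. Origin at the centre of its underside, z up.
- oil_bottle: Small brown bottle, 34 mm across, 62 mm tall, standing on the carousel's tray. Origin at the centre of its underside, z up.
- tube: The tipped sample tube, lying on the carousel's tray across from the bottles, 107 mm long, about 14 g: body 15.2 mm in diameter from 0 to 88 mm, then a screw cap 18.4 mm in diameter from 89 to 107 mm. Origin at the centre of the closed bottom end; its z axis runs along the tube towards the cap.
- tube_mid (a point): Point on the tube's axis, 50 mm from the closed end.
- tube_cap (a point): Point on the tube's axis in the middle of the screw cap, 98 mm from the closed end. A grip on the cap keeps the fingers clear of the cradle when the tube is laid down.
- cradle: The empty cradle, on the bench in front of the microscope: loose white block 30 x 60 x 18 mm, origin at the centre of its underside. An 18 mm wide channel, open at both ends, runs along its y; floor at 6 mm, side walls 6 mm thick up to 18 mm. The tube's body lies in it (axis then at 13.6 mm); the cap is too wide and must stick out past either end.
- cradle_in_use: A second cradle of the same kind, to the left of the centrifuge, with another tube lying in it; leave it alone. Origin at the centre of the underside.
- tube_in_use: The tube lying in the second cradle, same kind as the tipped one; leave it alone. Origin at the centre of its closed end, z axis towards its cap.
- microscope: The microscope, fixed: 434 mm tall. Its low foot begins about 160 mm nearer the robot than its origin, its stage 106 mm nearer at 160 to 176 mm height, the eyepieces overhang above; it reaches 88 mm to either side of the origin. Keep the arm and gripper clear of it.
There are look-alikes about, which are no part of the job. Leave any green look-alike of the fix_bottle alone.

How it is judged:
By the outcome, as a careful person would: the job done as asked, in the order asked, and still so for the second after the job is handed in, with the robot touching nothing.
It also fails if it takes over 53 s, if anything falls off the work surface, if the arm or the gripper's body presses on something with over 40 N, if the wrist force passes 120 N, or if a joint passes its speed limit or range.

ROBOT

A 6-joint arm with a two-finger parallel gripper is mounted at the origin on a cart in front of the work surface, level with it; the furniture and walls round the work are solid. World frame = base frame: x ahead of the robot, y to its left, z up, the work surface at z = 0. Lengths are in m, angles in rad, forces in N, time in s.
With the tool pointing down it reaches from about 0.25 to 0.85 m from the base axis. Payload 12.5 kg.
Tool frame: the origin (TCP) lies between the finger pads; the fingertips stand bot.tip_extent ahead of it and the grasp point (between the pads) lies 2 mm behind it (bot.tip_extent is the distance from the TCP to the fingertips, in m); z points along the fingers, y is the line along which they close (so a half turn about z gives the same grasp; the last joint's range is limited). The gripper opens to 93 mm and grips with 3 to 60 N. Pads are 15 mm wide; open, the fingers measure 128 mm over their backs; the gripper's body (75 mm by 188 mm) begins 65 mm behind the grasp point.
Start: joints at [-1.209, 0.351, 1.652, -0, 1.139, -0.085], TCP at [0.238, -0.496, 0.236] pointing down, gripper open.
Joint ranges: [-2.75, 2.75], [-0.79, 2.1], [0.01, 2.65], [-1.57, 4.71], [0.07, 3.14], [-2.87, 2.87]. Speed limits (rad/s): [2.22, 2.22, 2.79, 3.14, 3.14, 3.14].

INTERFACE

Orientations are given as a unit quaternion [x, y, z, w].
In Python, from plant import bot gives the robot as it stands.
- The arm moves only by the tool apply_moves, never from a script. Its argument "plan" is a list of rows, each an object of numbers: "ax", "ay", "az": the turn, a rotation vector about the tool's x, y, z in rad; "dx", "dy", "dz": the shift along the tool's x, y, z in m; "claw": the closure, from -1 (fully open) to 1 (shut). A call has 1 to 10 rows; each row is the pose to reach, as a shift and turn from the pose commanded when the call began, along the tool's axes at that moment; what a row does not reach only later rows make up. A row lasts 1/10 s, in which the tool goes at most 50 mm and 8.59 degrees, less where a joint would pass 70% of its speed; a pose out of reach is approached as far as the arm can. A call with a gripper value outside its range is refused whole. The fingers move at their own pace and stop on an object; "grip_force" is the grip in N (left out, the last holds). Time passes only in rows, so rows that repeat a pose let the fingers close. It gives the time, the measured TCP pose, the force, the opening and the grip force at its end, in the units of the state.
- bot.get_state(): the state, without advancing time (a new reading comes with each control period).
- bot.grab_frame(name): name is "side" or "top"; returns the picture (384x512x3 uint8, blue, green, red); there is no depth.
- bot.calibration(name): a dict with "camera_matrix" (3x3 intrinsics, pixels), "rvec" (rotation vector, rad) and "tvec" (3), from world to camera coordinates, as OpenCV has them. Camera axes: x right, y down, z forward; pixel columns grow to the right and rows downward; lengths in m; the calibration is good to about 2 mm. A picture is of the moment at which its call begins. calibration takes no time and is no camera call.
- bot.finish_job(): hands the job in; it is judged then, once.
Trained networks look in the newest picture that a camera, given by its name, has taken for a name from the list of things; names that differ only in an ending like _2 or _b are one class to them, and where a whole thing is asked for, a point or a joint stands for the part that bears it (a point fixed in the world has none). Each returns a list of dicts, best first, with "confidence" (0 to 1); they miss things now and then, are a little off and sometimes report something else, mostly with a low value. They report only what shows in the picture. A call takes as long as a camera call. They do not tell look-alikes from the thing itself.
- bot.spot_in(camera, label): "rect" ([left, top, right, bottom] in pixels, round what is visible of it).
- bot.cut_out(camera, label): "region" (384x512 bool, what is visible of it) and "rect" ([left, top, right, bottom] in pixels, round what is visible of it).
The state is a dict: "time": time; "joints": joint angles; "joint_vel": joint speeds; "tau": joint torques, N m; "tool_pos": TCP position; "tool_rot": TCP orientation; "force": force on the tool from outside, world axes, zero at the start; "moment": the same for the moment, N m; "width": finger opening in m; "gripper_force": force on a finger pad.
Only numpy, scipy, OpenCV 4.12 (cv2) and the standard library are available. Lean on these libraries where they do the work, as an engineer would, in place of code of your own. Each camera call takes 0.05 s, during which the arm holds its last target. There are 200 camera calls.

## Working session

There is one attempt and no reset: what is moved stays moved. The work goes in short steps, Python scripts to look and compute and a tool call to move; the robot and the scene stay as the last step left them, time stands still between calls to the robot, and variables do not carry over. Pictures are saved under pics/ and viewed, at most 10 in all, crops included, and the job is handed in when it is done.

Besides the shell and the picture viewer there is one more tool, called after "Call:" by a JSON object that holds its "name" and its "arguments". apply_moves: Moves the arm, as the interface text tells. Its arguments: {"type":"object","properties":{"plan":{"type":"array"},"grip_force":{"type":"number"}},"required":["plan"]}

```bash
mkdir -p pics; ls
python3 - <<'E'
from plant import bot
import cv2, numpy as np
s=bot.get_state(); print(s); print(bot.tip_extent)
for c in("side","top"):
    im=bot.grab_frame(c); cv2.imwrite(f"pics/{c}0.png",im)
    k=bot.calibration(c); R=cv2.Rodrigues(np.array(k["rvec"]))[0]; print(c,k["camera_matrix"],(-R.T@np.array(k["tvec"]).ravel()),R[2])
    for l in("tube","tube_in_use","cradle","carousel","stain_bottle","oil_bottle","microscope"):
        print(l,[(np.round(d["rect"]).tolist(),round(d["confidence"],2)) for d in bot.spot_in(c,l)])
E
```

```text
pics
{'time': 0.0, 'joints': array([-1.20861439e+00,  3.51202496e-01,  1.65243962e+00,  1.38848811e-05,
        1.13911183e+00, -8.46275848e-02]), 'joint_vel': array([ 4.53107862e-05,  7.25326163e-04,  5.71626748e-04,  3.47661027e-04,
       -7.56883853e-06, -1.58157370e-03]), 'tau': array([ 1.66822781e-03, -4.97317135e+01, -2.85253412e+01,  6.99329143e-02,
        2.56262824e-02, -1.05377562e-04]), 'tool_pos': array([ 0.23754296, -0.49568625,  0.235114  ]), 'tool_rot': array([ 9.75149254e-01,  2.21548177e-01, -7.40784353e-05, -5.75933396e-04]), 'force': array([-0.13180669,  0.2570512 ,  0.13018632]), 'moment': array([0.03357182, 0.0464546 , 0.01110138]), 'gripper_force': 0.0, 'width': 0.0931848418753087}
0.017
side [[434.35951604   0.         248.74674037]
 [  0.         434.35951604 196.67483545]
 [  0.           0.           1.        ]] [-0.07647571  0.94232954  0.66065738] [ 0.48491647 -0.7338955  -0.47566102]
tube [([293.0, 151.0, 312.0, 160.0], 0.42)]
tube_in_use [([161.0, 286.0, 200.0, 315.0], 0.62)]
cradle [([294.0, 199.0, 310.0, 212.0], 0.56)]
carousel []
stain_bottle [([329.0, 143.0, 343.0, 171.0], 0.7)]
oil_bottle []
microscope []
top [[358.51283904   0.         254.20473643]
 [  0.         358.51283904 190.48226353]
 [  0.           0.           1.        ]] [ 4.86462622e-01 -6.01537858e-04  1.20116011e+00] [ 0.07265207 -0.01512016 -0.99724273]
tube [([356.0, 188.0, 387.0, 207.0], 0.56)]
tube_in_use [([104.0, 221.0, 132.0, 224.0], 0.56), ([114.0, 218.0, 122.0, 227.0], 0.43)]
cradle [([268.0, 231.0, 289.0, 244.0], 0.44)]
carousel [([326.0, 174.0, 398.0, 247.0], 0.81)]
stain_bottle [([355.0, 233.0, 373.0, 245.0], 0.75)]
oil_bottle [([378.0, 227.0, 394.0, 236.0], 0.48)]
microscope []
```

Run:
```python
import cv2,numpy as np
t=cv2.imread("pics/top0.png"); s=cv2.imread("pics/side0.png")
a=cv2.resize(t,(800,600),interpolation=cv2.INTER_CUBIC); cv2.imwrite("pics/v1.png",a)
# composite: top crop cols 255-405, rows 165-255 x5 ; 
b=cv2.resize(t[160:260,255:405],(800,533),interpolation=cv2.INTER_CUBIC); cv2.imwrite("pics/v2.png",b)
cv2.imwrite("pics/v3.png",cv2.resize(s,(800,600),interpolation=cv2.INTER_CUBIC))
```

```text
(no output)
```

View pics/v1.png

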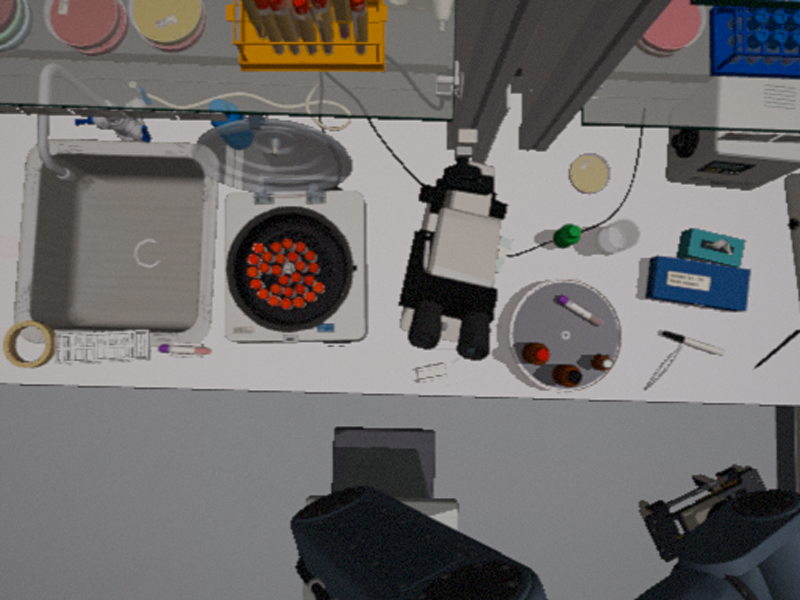

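View pics/v2.png

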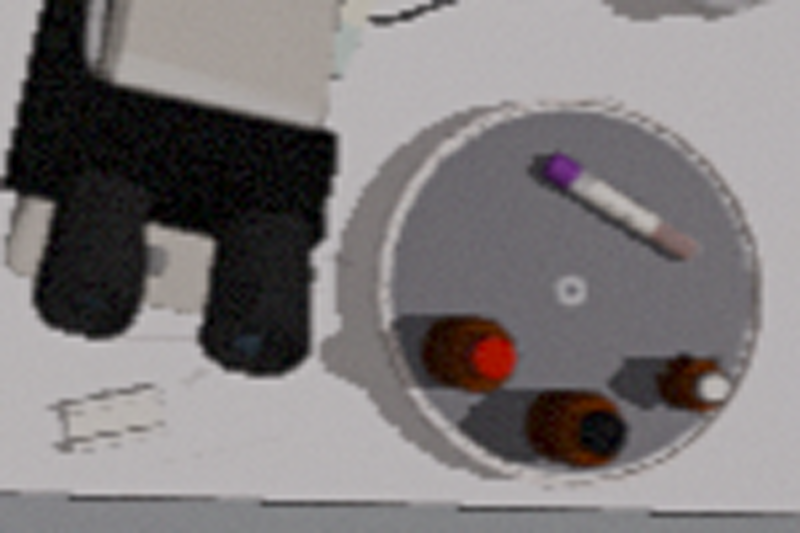

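View pics/v3.png

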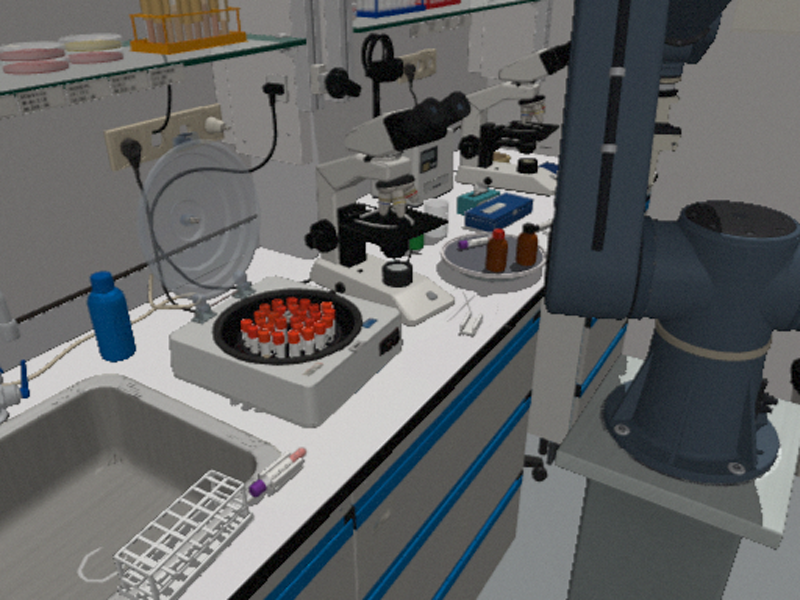

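Candidates for the tube, in top-camera pixels:
- tube on the tray at (372,198)
- tube in the left cradle at (118,223)
- rack tubes at the top, around (200,20)
- centrifuge tubes at (185,172)
- pen at (442,218)

The one on the carousel fits the description: purple cap at (361,191), round end at (384,206). The empty cradle is at (276,237), and the green look-alike bottle is at (363,151). Next I'll measure these.

```bash
cat > h.py <<'E'
from plant import bot
import cv2, numpy as np
def cam(c):
    k=bot.calibration(c); R=cv2.Rodrigues(np.array(k["rvec"],float))[0]; return np.array(k["camera_matrix"]),R,np.array(k["tvec"],float).ravel()
def ray(c,uv,z):
    K,R,t=cam(c); C=-R.T@t; d=R.T@np.linalg.solve(K,[uv[0],uv[1],1.]); return C+d*(z-C[2])/d[2]
def proj(c,P):
    K,R,t=cam(c); q=K@(R@np.asarray(P,float)+t); return q[:2]/q[2]
def purple(im,box):
    l,t,r,b=box; h=cv2.cvtColor(im[t:b,l:r],cv2.COLOR_BGR2HSV)
    m=(h[...,0]>125)&(h[...,0]<165)&(h[...,1]>70); y,x=np.nonzero(m); return np.array([x.mean()+l,y.mean()+t]),len(x)
E
python3 - <<'E'
from h import *
np.set_printoptions(precision=4,suppress=True)
for c,z in(("top",.041),("side",.041)):
    im=bot.grab_frame(c)
    d=bot.cut_out(c,"tube")
    for q in d:
        y,x=np.nonzero(q["region"]); p=np.c_[x,y].astype(np.float32)
        mean=p.mean(0); w,v=np.linalg.eigh(np.cov(p.T)); s=(p-mean)@v[:,1]
        e=[mean+v[:,1]*s.min(),mean+v[:,1]*s.max()]
        print(c,"tube",q["confidence"],len(p),mean,e,[ray(c,u,.040) for u in e])
    for q in bot.cut_out(c,"cradle"):
        m=q["region"].astype(np.uint8); cn=np.argwhere(m)[:,::-1].astype(np.float32); r=cv2.minAreaRect(cn)
        B=[ray(c,u,.018 if c=="top" else .012) for u in cv2.boxPoints(r)]
        print(c,"cradle",q["confidence"],q["rect"],r,np.mean(B,0),np.array(B)[:,:2].tolist() )
    u,n=purple(im,(340,180,400,215) if c=="top" else (285,145,320,165)); print("purple",u,n,ray(c,u,z))
for c in["top"]:
    print("carousel c",ray(c,(255+570/5.333,160+292/5.333),.032), "rim L/R",ray(c,(255+382/5.333,160+285/5.333),.037),ray(c,(255+760/5.333,215),.037))
    for n,u in dict(red=(492,355),black=(603,432),white=(713,388)).items(): print(n,ray(c,(255+u[0]/5.333,160+u[1]/5.333),.06 if n=="white" else .09))
    print("eyepieceL/R z.35",ray(c,(255+85/5.333,160+335/5.333),.4),ray(c,(255+255/5.333,160+370/5.333),.4))
    print("foot front",ray(c,(255+160/5.333,160+338/5.333),.03))
# foot front corner in side view (800 scale)
for u in((415,318),(452,295)): print("side foot",ray("side",(u[0]*.64,u[1]*.64),.0))
for u in((370,98+0),(455,95)): pass
E
python3 - <<'E'
import cv2
t=cv2.imread("pics/top0.png");s=cv2.imread("pics/side0.png")
import numpy as np
a=cv2.resize(s[130:220,215:365],(800,480),interpolation=cv2.INTER_CUBIC); cv2.imwrite("pics/v4.png",a)
E
```

```text
top tube 0.65 174 [370.0805 197.8851] [array([384.9012, 207.158 ]), array([357.1345, 189.7851])] [array([ 0.5297, -0.4454,  0.04  ]), array([ 0.5836, -0.354 ,  0.04  ])]
top cradle 0.68 [334.8, 220.0, 349.7, 234.1] ((342.5, 227.0), (14.0, 17.0), 90.0) [ 0.4609 -0.3133  0.018 ] [[0.4830353487915138, -0.2848406452333591], [0.4846819395112168, -0.3412280373600841], [0.43868772632050257, -0.3416781396013231], [0.4370833975712033, -0.2854489428985437]]
top cradle 0.67 [268.8, 230.7, 289.0, 244.2] ((276.1346130371094, 238.17308044433594), (8.629109382629395, 16.669872283935547), 78.69007110595703) [ 0.4181 -0.0951  0.018 ] [[0.42565557478771965, -0.06524931847233521], [0.4378552607423596, -0.11870022056553682], [0.41042029960482745, -0.124906576443035], [0.3982796489840421, -0.07153280970026114]]
purple [359.7576 191.4242] 33 [ 0.5784 -0.3624  0.041 ]
side tube 0.56 83 [303.0602 154.4458] [array([313.0221, 152.0934]), array([293.9072, 156.6071])] [array([ 0.5446, -0.4316,  0.04  ]), array([ 0.5846, -0.3569,  0.04  ])]
side cradle 0.43 [295.3, 203.5, 310.5, 212.1] ((300.9000244140625, 206.7
[... 286 characters left out ...]
radle 0.43 [282.7, 148.8, 351.3, 176.5] ((315.5, 164.0), (30.0, 67.0), 90.0) [ 0.5204 -0.4055  0.012 ] [[0.6896564744001049, -0.4579514650336147], [0.4670783308812253, -0.5961556216917847], [0.366708236693292, -0.3439042426306578], [0.5582657396663497, -0.22392464868420237]]
purple [296.4643 155.7143] 28 [ 0.5795 -0.367   0.041 ]
carousel c [ 0.5029 -0.3728  0.032 ] rim L/R [ 0.5037 -0.2559  0.037 ] [ 0.5054 -0.488   0.037 ]
red [ 0.4642 -0.309   0.09  ]
black [ 0.4216 -0.3742  0.09  ]
white [ 0.4478 -0.4501  0.06  ]
eyepieceL/R z.35 [ 0.4738 -0.0521  0.4   ] [ 0.4613 -0.1236  0.4   ]
foot front [ 0.4674 -0.1218  0.03  ]
side foot [ 0.5283 -0.0675  0.    ]
side foot [ 0.5136 -0.194   0.    ]
```

View pics/v4.png

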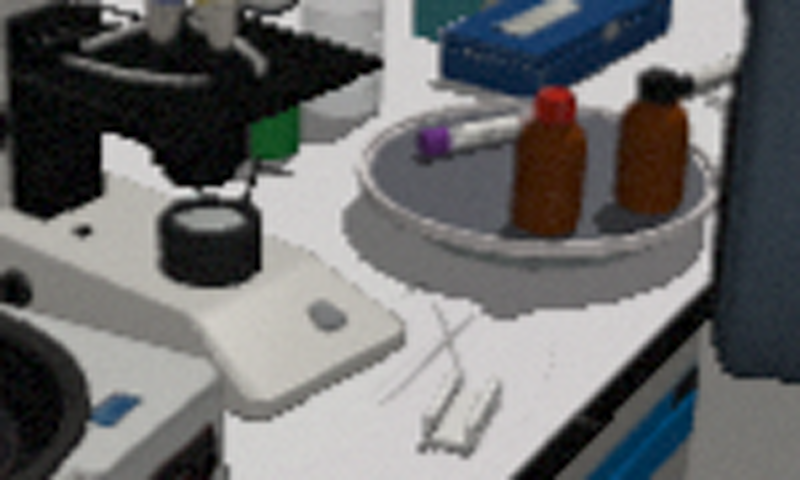

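The crop confirms the choice. The purple-capped tube lies on the tray behind the bottles, cap near crop (435,140). The cradle is at (460,410) with its channel roughly along y, and the scope foot is about 80 mm beyond it. Now a helper to turn target poses into moves.

```bash
cat >> h.py <<'E'
from scipy.spatial.transform import Rotation as Ro
def pose(psi,lean=0,capdown=0):
    "tool down with x at heading psi (deg); lean: about tool x; capdown: tool x dips"
    a=np.radians(psi); x=np.array([np.cos(a),np.sin(a),0]); z=np.array([0,0,-1.]); y=np.cross(z,x)
    return Ro.from_matrix(np.c_[x,y,z])*Ro.from_euler("xy",[lean,-capdown],degrees=True)
def rel(p,R,s=None):
    s=s or bot.get_state(); R0=Ro.from_quat(s["tool_rot"])
    return np.round(R0.inv().apply(np.array(p)-s["tool_pos"]),4), np.round((R0.inv()*R).as_rotvec(),4)
def st():
    s=bot.get_state(); print("t",round(s["time"],2),s["tool_pos"].round(4),"x-axis",Ro.from_quat(s["tool_rot"]).as_matrix()[:,0].round(3),"z",Ro.from_quat(s["tool_rot"]).as_matrix()[:,2].round(3),"w",round(s["width"],4),"F",s["force"].round(2),s["gripper_force"],"j",s["joints"].round(2)); return s
E
python3 -c "
from h import *
print(rel([.58,-.365,.15],pose(59.5)), Ro.from_quat(bot.get_state()['tool_rot']).as_matrix())"
```

```text
(array([0.3653, 0.0298, 0.0856]), array([-0.    , -0.    , -0.5917])) [[ 9.01831796e-01  4.32087273e-01  2.14039384e-05]
 [ 4.32087272e-01 -9.01831796e-01  2.45954972e-05]
 [ 2.99301535e-05 -1.29326320e-05 -9.99999999e-01]]
```

Call:
{"name": "apply_moves", "arguments": {"plan": [{"dx": 0.04, "dy": 0.003, "dz": 0, "az": -0.06, "claw": 0.35}, {"dx": 0.085, "dy": 0.007, "dz": 0.005, "az": -0.14, "claw": 0.35}, {"dx": 0.13, "dy": 0.011, "dz": 0.015, "az": -0.22, "claw": 0.35}, {"dx": 0.175, "dy": 0.015, "dz": 0.025, "az": -0.3, "claw": 0.35}, {"dx": 0.22, "dy": 0.019, "dz": 0.035, "az": -0.38, "claw": 0.35}, {"dx": 0.265, "dy": 0.023, "dz": 0.05, "az": -0.46, "claw": 0.35}, {"dx": 0.305, "dy": 0.026, "dz": 0.065, "az": -0.53, "claw": 0.35}, {"dx": 0.345, "dy": 0.029, "dz": 0.08, "az": -0.58, "claw": 0.35}, {"dx": 0.365, "dy": 0.03, "dz": 0.0856, "az": -0.592, "claw": 0.35}, {"dx": 0.3653, "dy": 0.0298, "dz": 0.0856, "az": -0.592, "claw": 0.35}], "grip_force": 15}}

```text
invalid input at $.plan[0]: expected keys ax, ay, az, dx, dy, dz, claw
```

Run:
```python
from h import *
s=st()
im=bot.grab_frame("side"); tm=bot.grab_frame("top")
u,n=purple(im,(285,145,320,165)); print("purple side",u,n,ray("side",u,.041))
try:
    u,n=purple(tm,(340,180,400,215)); print("top",u,n)
except Exception as e: print(e)
a=cv2.resize(im[80:200,240:400],(400,300),interpolation=cv2.INTER_CUBIC);b=cv2.resize(tm[150:270,290:450],(400,300),interpolation=cv2.INTER_CUBIC)
cv2.imwrite("pics/v5.png",np.hstack([a,b]))
print(rel([.58,-.365,.0535],pose(59.5),s))
```

```text
t 1.1 [ 0.2377 -0.496   0.2356] x-axis [0.902 0.432 0.   ] z [ 0.  0. -1.] w 0.093 F [-0.5  -0.09  0.51] 0.0 j [-1.21  0.35  1.65  0.    1.14 -0.08]
purple side [296.4137931  155.82758621] 29 [ 0.57918913 -0.36593657  0.041     ]
top [359.70588235 191.5       ] 34
(array([0.3653, 0.0298, 0.1821]), array([-0.    , -0.    , -0.5917]))
```

View pics/v5.png

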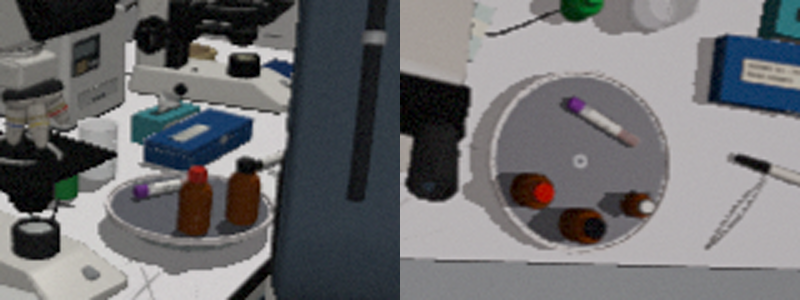

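The move was refused because every key is required, so nothing has moved yet. The picture shows the tube and bottles as before. I'll resend it in full.

Call:
{"name": "apply_moves", "arguments": {"plan": [{"ax": 0, "ay": 0, "dx": 0.04, "dy": 0.003, "dz": 0, "az": -0.06, "claw": 0.35}, {"ax": 0, "ay": 0, "dx": 0.085, "dy": 0.007, "dz": 0.005, "az": -0.14, "claw": 0.35}, {"ax": 0, "ay": 0, "dx": 0.13, "dy": 0.011, "dz": 0.015, "az": -0.22, "claw": 0.35}, {"ax": 0, "ay": 0, "dx": 0.175, "dy": 0.015, "dz": 0.025, "az": -0.3, "claw": 0.35}, {"ax": 0, "ay": 0, "dx": 0.22, "dy": 0.019, "dz": 0.035, "az": -0.38, "claw": 0.35}, {"ax": 0, "ay": 0, "dx": 0.265, "dy": 0.023, "dz": 0.05, "az": -0.46, "claw": 0.35}, {"ax": 0, "ay": 0, "dx": 0.305, "dy": 0.026, "dz": 0.065, "az": -0.53, "claw": 0.35}, {"ax": 0, "ay": 0, "dx": 0.345, "dy": 0.029, "dz": 0.08, "az": -0.58, "claw": 0.35}, {"ax": 0, "ay": 0, "dx": 0.365, "dy": 0.03, "dz": 0.0856, "az": -0.592, "claw": 0.35}, {"ax": 0, "ay": 0, "dx": 0.3653, "dy": 0.0298, "dz": 0.0856, "az": -0.592, "claw": 0.35}], "grip_force": 15}}

```text
time: 2.2
tool_pos: [0.5815, -0.3632, 0.1484]
tool_rot: [0.867, 0.498, -0.0, -0.001]
force: [-0.9, -0.9, -0.4]
width: 0.0298
gripper_force: 0.0
```

Run:
```python
from h import *
s=st()
im=bot.grab_frame("side"); tm=bot.grab_frame("top")
try:
    u,n=purple(im,(285,145,320,165)); print("purple side",u,n,ray("side",u,.041))
    u,n=purple(tm,(340,180,400,215)); print("top",u,n)
except Exception as e: print(e)
a=cv2.resize(im[80:200,240:400],(400,300),interpolation=cv2.INTER_CUBIC);b=cv2.resize(tm[150:270,290:450],(400,300),interpolation=cv2.INTER_CUBIC)
cv2.imwrite("pics/v6.png",np.hstack([a,b]))
print(rel([.58,-.365,.0535],pose(59.5),s))
```

```text
t 2.2 [ 0.5815 -0.3632  0.1484] x-axis [0.505 0.863 0.   ] z [-0.001  0.001 -1.   ] w 0.0298 F [-0.86 -0.87 -0.39] 0.0 j [-0.63  0.68  1.34  0.    1.12 -0.1 ]
purple side [296.4137931  155.82758621] 29 [ 0.57918913 -0.36593657  0.041     ]
top [362.         192.76190476] 42
(array([-0.0024, -0.0003,  0.0949]), array([-0.0017, -0.0005,  0.0032]))
```

View pics/v6.png

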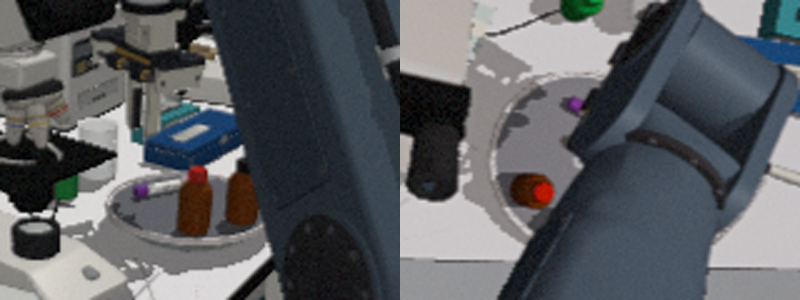

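The side view shows the fingertips straight above the purple cap at crop (140,188), with the bottles and tray undisturbed. Descending.

Call:
{"name": "apply_moves", "arguments": {"plan": [{"ax": 0, "ay": 0, "az": 0.003, "dx": -0.001, "dy": 0, "dz": 0.02, "claw": 0.35}, {"ax": 0, "ay": 0, "az": 0.003, "dx": -0.002, "dy": 0, "dz": 0.045, "claw": 0.35}, {"ax": 0, "ay": 0, "az": 0.003, "dx": -0.002, "dy": 0, "dz": 0.065, "claw": 0.35}, {"ax": 0, "ay": 0, "az": 0.003, "dx": -0.002, "dy": 0, "dz": 0.08, "claw": 0.35}, {"ax": 0, "ay": 0, "az": 0.003, "dx": -0.002, "dy": 0, "dz": 0.09, "claw": 0.35}, {"ax": 0, "ay": 0, "az": 0.003, "dx": -0.002, "dy": 0, "dz": 0.095, "claw": 0.35}, {"ax": 0, "ay": 0, "az": 0.003, "dx": -0.002, "dy": 0, "dz": 0.095, "claw": 0.35}, {"ax": 0, "ay": 0, "az": 0.003, "dx": -0.002, "dy": 0, "dz": 0.095, "claw": 0.35}]}}

```text
time: 3.1
tool_pos: [0.5793, -0.3671, 0.0559]
tool_rot: [0.869, 0.495, 0.0, 0.001]
force: [-0.1, 0.3, 0.0]
width: 0.0302
gripper_force: 0.0
```

Run:
```python
from h import *
s=st()
im=bot.grab_frame("side")
u,n=purple(im,(280,145,320,168)); print("purple side",u,n,ray("side",u,.041))
cv2.imwrite("pics/v7.png",cv2.resize(im[120:190,260:360],(800,560),interpolation=cv2.INTER_CUBIC))
```

```text
t 3.1 [ 0.5793 -0.3671  0.0559] x-axis [ 0.51  0.86 -0.  ] z [ 0.001 -0.001 -1.   ] w 0.0302 F [-0.06  0.3   0.04] 0.0 j [-0.63  0.79  1.38 -0.    0.96 -0.1 ]
purple side [296.57142857 155.19047619] 21 [ 0.58144439 -0.37146875  0.041     ]
```

View pics/v7.png

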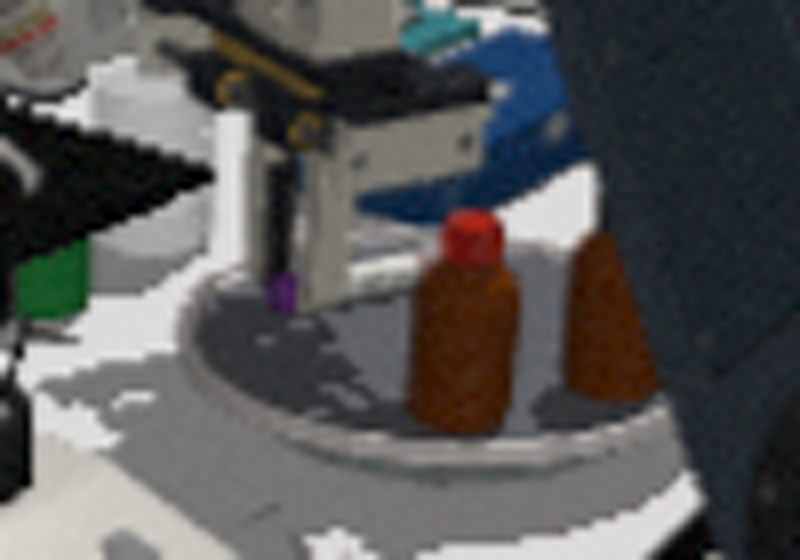

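The cap sits between the fingers at (285,295), clear of the bottles. I'll lower 2 mm and close gently.

Call:
{"name": "apply_moves", "arguments": {"plan": [{"ax": 0, "ay": 0, "az": 0, "dx": 0, "dy": 0, "dz": 0.001, "claw": 0.4}, {"ax": 0, "ay": 0, "az": 0, "dx": 0, "dy": 0, "dz": 0.002, "claw": 0.45}, {"ax": 0, "ay": 0, "az": 0, "dx": 0, "dy": 0, "dz": 0.002, "claw": 0.49}, {"ax": 0, "ay": 0, "az": 0, "dx": 0, "dy": 0, "dz": 0.002, "claw": 0.53}, {"ax": 0, "ay": 0, "az": 0, "dx": 0, "dy": 0, "dz": 0.002, "claw": 0.57}, {"ax": 0, "ay": 0, "az": 0, "dx": 0, "dy": 0, "dz": 0.002, "claw": 0.6}, {"ax": 0, "ay": 0, "az": 0, "dx": 0, "dy": 0, "dz": 0.002, "claw": 0.65}, {"ax": 0, "ay": 0, "az": 0, "dx": 0, "dy": 0, "dz": 0.002, "claw": 0.8}, {"ax": 0, "ay": 0, "az": 0, "dx": 0, "dy": 0, "dz": 0.002, "claw": 1}, {"ax": 0, "ay": 0, "az": 0, "dx": 0, "dy": 0, "dz": 0.002, "claw": 1}], "grip_force": 15}}

```text
time: 4.15
tool_pos: [0.579, -0.3667, 0.053]
tool_rot: [0.869, 0.495, 0.0, -0.0]
force: [-0.5, 0.0, -0.1]
width: 0.0179
gripper_force: 15.0
```

Call:
{"name": "apply_moves", "arguments": {"plan": [{"ax": 0, "ay": 0, "az": 0, "dx": 0, "dy": 0, "dz": -0.004, "claw": 1}, {"ax": 0, "ay": 0, "az": 0, "dx": 0, "dy": 0, "dz": -0.012, "claw": 1}, {"ax": 0, "ay": 0, "az": 0, "dx": 0, "dy": 0, "dz": -0.025, "claw": 1}, {"ax": 0, "ay": 0, "az": 0, "dx": 0, "dy": 0, "dz": -0.045, "claw": 1}, {"ax": 0, "ay": 0, "az": 0, "dx": 0, "dy": 0, "dz": -0.07, "claw": 1}, {"ax": 0, "ay": 0, "az": 0, "dx": 0, "dy": 0, "dz": -0.1, "claw": 1}, {"ax": 0, "ay": 0, "az": 0, "dx": 0, "dy": 0, "dz": -0.13, "claw": 1}, {"ax": 0, "ay": 0, "az": 0, "dx": 0, "dy": 0, "dz": -0.16, "claw": 1}, {"ax": 0, "ay": 0, "az": 0, "dx": 0, "dy": 0, "dz": -0.185, "claw": 1}, {"ax": 0, "ay": 0, "az": 0, "dx": 0, "dy": 0, "dz": -0.2, "claw": 1}]}}

```text
time: 5.15
tool_pos: [0.5793, -0.367, 0.2566]
tool_rot: [0.869, 0.495, 0.001, 0.002]
force: [-0.2, 0.5, -0.5]
width: 0.0177
gripper_force: 15.0
```

Run:
```python
from h import *
s=st(); print(rel([.40,-.44,.30],pose(59.5),s))
R=pose(59.5); print([(np.array([0,0,0]))])
im=bot.grab_frame("side"); tm=bot.grab_frame("top")
a=cv2.resize(im[60:200,240:400],(400,350),interpolation=cv2.INTER_CUBIC);b=cv2.resize(tm[130:270,290:450],(400,350),interpolation=cv2.INTER_CUBIC)
cv2.imwrite("pics/v8.png",np.hstack([a,b]))
```

```text
t 5.15 [ 0.5793 -0.367   0.2566] x-axis [ 0.51  0.86 -0.  ] z [ 0.003 -0.002 -1.   ] w 0.0177 F [-0.22  0.51 -0.51] 15.000042915344238 j [-0.63  0.59  1.24  0.    1.32 -0.1 ]
(array([-0.1543, -0.1169, -0.0438]), array([ 0.0037,  0.0003, -0.0026]))
[array([0, 0, 0])]
```

View pics/v8.png

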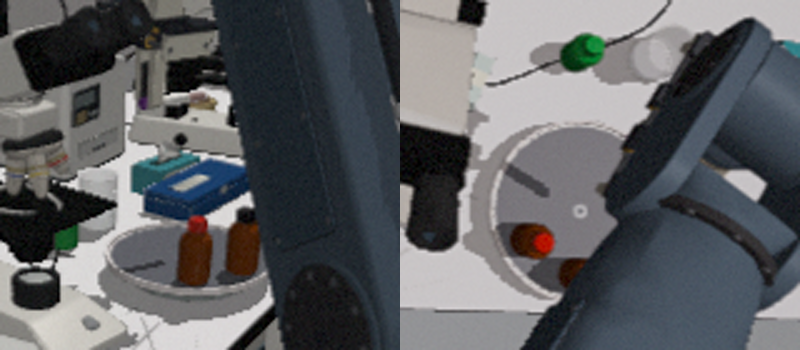

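The tube is lifted and shows in the gripper at side crop (143,102). The tray and bottles stand as before. Moving to open space on the right to tilt.

Call:
{"name": "apply_moves", "arguments": {"plan": [{"ax": 0, "ay": 0, "az": 0, "dx": -0.01, "dy": -0.007, "dz": -0.005, "claw": 1}, {"ax": 0, "ay": 0, "az": 0, "dx": -0.03, "dy": -0.022, "dz": -0.012, "claw": 1}, {"ax": 0, "ay": 0, "az": 0, "dx": -0.055, "dy": -0.042, "dz": -0.02, "claw": 1}, {"ax": 0, "ay": 0, "az": 0, "dx": -0.08, "dy": -0.061, "dz": -0.03, "claw": 1}, {"ax": 0, "ay": 0, "az": 0, "dx": -0.105, "dy": -0.08, "dz": -0.036, "claw": 1}, {"ax": 0, "ay": 0, "az": 0, "dx": -0.13, "dy": -0.098, "dz": -0.04, "claw": 1}, {"ax": 0, "ay": 0, "az": 0, "dx": -0.148, "dy": -0.112, "dz": -0.044, "claw": 1}, {"ax": 0, "ay": 0, "az": 0, "dx": -0.154, "dy": -0.117, "dz": -0.044, "claw": 1}]}}

```text
time: 6.05
tool_pos: [0.3974, -0.4402, 0.2965]
tool_rot: [0.869, 0.494, -0.0, -0.001]
force: [0.5, 0.2, -1.1]
width: 0.018
gripper_force: 15.0
```

Call:
{"name": "apply_moves", "arguments": {"plan": [{"ax": 0, "ay": -0.04, "az": 0, "dx": 0, "dy": 0, "dz": 0, "claw": 1}, {"ax": 0, "ay": -0.12, "az": 0, "dx": 0, "dy": 0, "dz": 0, "claw": 1}, {"ax": 0, "ay": -0.21, "az": 0, "dx": 0, "dy": 0, "dz": 0, "claw": 1}, {"ax": 0, "ay": -0.3, "az": 0, "dx": 0, "dy": 0, "dz": 0, "claw": 1}, {"ax": 0, "ay": -0.4, "az": 0, "dx": 0, "dy": 0, "dz": 0, "claw": 1}, {"ax": 0, "ay": -0.5, "az": 0, "dx": 0, "dy": 0, "dz": 0, "claw": 1}, {"ax": 0, "ay": -0.6, "az": 0, "dx": 0, "dy": 0, "dz": 0, "claw": 1}, {"ax": 0, "ay": -0.7, "az": 0, "dx": 0, "dy": 0, "dz": 0, "claw": 1}, {"ax": 0, "ay": -0.76, "az": 0, "dx": 0, "dy": 0, "dz": 0, "claw": 1}, {"ax": 0, "ay": -0.785, "az": 0, "dx": 0, "dy": 0, "dz": 0, "claw": 1}]}}

```text
time: 7.05
tool_pos: [0.4001, -0.4386, 0.2954]
tool_rot: [0.802, 0.458, -0.333, 0.189]
force: [-0.2, 0.4, -1.0]
width: 0.0176
gripper_force: 15.0
```

Run:
```python
from h import *
st()
im=bot.grab_frame("side")
for c in("side","top"):
    if c=="top": bot.grab_frame(c)
    print(c,[(q["rect"],q["confidence"]) for q in bot.spot_in(c,"tube")])
s=bot.get_state();p=proj("side",s["tool_pos"]);print(p)
x,y=int(p[0]),int(p[1]); cv2.imwrite("pics/v9.png",cv2.resize(im[max(0,y-60):y+60,max(0,x-80):x+80],(800,600),interpolation=cv2.INTER_CUBIC))
```

```text
t 7.05 [ 0.4001 -0.4386  0.2954] x-axis [ 0.357  0.61  -0.708] z [-0.361 -0.608 -0.707] w 0.0176 F [-0.2   0.43 -0.96] 14.99985784292221 j [-0.6   0.4   1.62 -0.85  1.22  0.29]
side []
top [([426.4, 256.6, 458.6, 281.3], 0.72)]
[359.20821789  87.27776142]
```

Call:
{"name": "apply_moves", "arguments": {"plan": [{"ax": 0, "ay": 0, "az": 0, "dx": 0, "dy": 0, "dz": 0, "claw": 1}, {"ax": 0, "ay": 0, "az": 0, "dx": 0, "dy": 0, "dz": 0, "claw": 1}, {"ax": 0, "ay": 0, "az": 0, "dx": 0, "dy": 0, "dz": 0, "claw": 1}, {"ax": 0, "ay": 0, "az": 0, "dx": 0, "dy": 0, "dz": 0, "claw": 1}, {"ax": 0, "ay": 0, "az": 0, "dx": 0, "dy": 0, "dz": 0, "claw": 1}, {"ax": 0, "ay": 0, "az": 0, "dx": 0, "dy": 0, "dz": 0, "claw": 1}, {"ax": 0, "ay": 0, "az": 0, "dx": 0, "dy": 0, "dz": 0, "claw": 1}, {"ax": 0, "ay": 0, "az": 0, "dx": 0, "dy": 0, "dz": 0, "claw": 1}, {"ax": 0, "ay": 0, "az": 0, "dx": 0, "dy": 0, "dz": 0, "claw": 1}, {"ax": 0, "ay": 0, "az": 0, "dx": 0, "dy": 0, "dz": 0, "claw": 1}]}}

```text
time: 8.25
tool_pos: [0.3998, -0.4396, 0.297]
tool_rot: [0.803, 0.457, -0.332, 0.189]
force: [-0.9, 0.4, -0.7]
width: 0.0175
gripper_force: 15.0
```

Run:
```python
from h import *
s=st()
im=bot.grab_frame("top")
R=Ro.from_quat(s["tool_rot"]).as_matrix()
for a in(.009,-.098): print("expect top px at",a,proj("top",s["tool_pos"]+R@[a,0,.01]).round(1),proj("side",s["tool_pos"]+R@[a,0,.01]).round(1))
for q in bot.cut_out("top","tube"):
    y,x=np.nonzero(q["region"]); print(q["rect"],len(x),cv2.fitLine(np.c_[x,y].astype(np.float32),cv2.DIST_L2,0,.01,.01).ravel())
sm=bot.grab_frame("side")
a=cv2.resize(sm[30:150,290:450],(400,300),interpolation=cv2.INTER_CUBIC);b=cv2.resize(im[190:310,360:512],(400,316),interpolation=cv2.INTER_CUBIC)[:300]
cv2.imwrite("pics/v9.png",np.hstack([a,b]))
```

```text
t 8.25 [ 0.3998 -0.4396  0.297 ] x-axis [ 0.361  0.609 -0.707] z [-0.36  -0.608 -0.707] w 0.0175 F [-0.92  0.4  -0.68] 14.999825656414032 j [-0.6   0.4   1.62 -0.85  1.22  0.29]
expect top px at 0.009 [419.1 255.7] [358.9  91.3]
expect top px at -0.098 [462.2 276.6] [380.1  65.4]
[325.3, 180.2, 393.6, 244.9] 1388 [  0.81015605  -0.58621424 350.27234    198.80188   ]
[423.1, 255.1, 460.4, 280.5] 223 [  0.89514744   0.44577014 441.64575    267.5471    ]
```

View pics/v9.png

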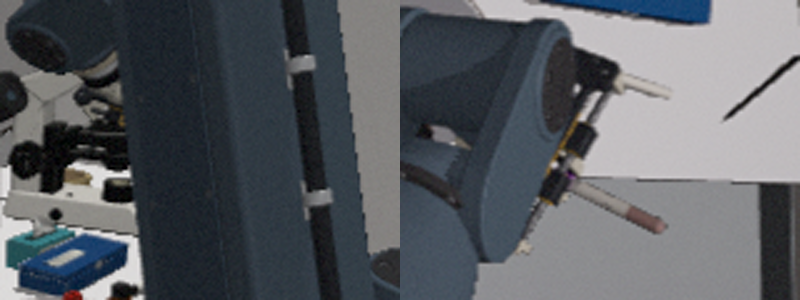

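The tilted tube runs from (424,258) to (460,280) in the top image. The 45° pose predicts (419,256) to (462,277), so it hasn't slipped, and the pose was held for more than 1.2 s. Levelling now while I refine the cradle pose.

Call:
{"name": "apply_moves", "arguments": {"plan": [{"ax": 0, "ay": 0.0, "az": 0, "dx": 0, "dy": 0, "dz": 0, "claw": 1}, {"ax": 0, "ay": 0.1, "az": 0, "dx": 0, "dy": 0, "dz": 0, "claw": 1}, {"ax": 0, "ay": 0.2, "az": 0, "dx": 0, "dy": 0, "dz": 0, "claw": 1}, {"ax": 0, "ay": 0.3, "az": 0, "dx": 0, "dy": 0, "dz": 0, "claw": 1}, {"ax": 0, "ay": 0.4, "az": 0, "dx": 0, "dy": 0, "dz": 0, "claw": 1}, {"ax": 0, "ay": 0.5, "az": 0, "dx": 0, "dy": 0, "dz": 0, "claw": 1}, {"ax": 0, "ay": 0.6, "az": 0, "dx": 0, "dy": 0, "dz": 0, "claw": 1}, {"ax": 0, "ay": 0.7, "az": 0, "dx": 0, "dy": 0, "dz": 0, "claw": 1}, {"ax": 0, "ay": 0.76, "az": 0, "dx": 0, "dy": 0, "dz": 0, "claw": 1}, {"ax": 0, "ay": 0.785, "az": 0, "dx": 0, "dy": 0, "dz": 0, "claw": 1}]}}

```text
time: 9.4
tool_pos: [0.3993, -0.4402, 0.2971]
tool_rot: [0.869, 0.495, 0.001, -0.0]
force: [-0.4, 0.1, -0.8]
width: 0.0179
gripper_force: 15.0
```

```bash
cat > fit.py <<'E'
from h import *
from scipy.optimize import differential_evolution
def segs(x,y,a):
    c,s=np.cos(a),np.sin(a); L=.03
    W=lambda u,v,z:np.array([x+c*u-s*v,y+s*u+c*v,z])
    o=[]
    for u in(-.015,-.009,.009,.015): o.append((W(u,-L,.018),W(u,L,.018)))
    for v in(-L,L):
        for u in(-.015,.009): o.append((W(u,v,.018),W(u+.006,v,.018)))
    for u in(-.015,.015): o.append((W(u,-L,0),W(u,L,0)))
    return o
def fit(c,im,x0):
    g=cv2.GaussianBlur(im.astype(np.float32).mean(2),(0,0),.7); m=np.hypot(cv2.Sobel(g,5,1,0),cv2.Sobel(g,5,0,1))
    m=np.minimum(m,np.percentile(m,97))
    def cost(p):
        q=[]
        for A,B in segs(*p):
            n=12 if np.linalg.norm(B-A)>.02 else 3
            q+= [proj(c,A+(B-A)*t) for t in np.linspace(0.04,.96,n)]
        q=np.array(q,np.float32)
        return -float(cv2.remap(m,q[:,0],q[:,1],cv2.INTER_LINEAR).mean())
    r=differential_evolution(cost,[(x0[0]-.015,x0[0]+.015),(x0[1]-.015,x0[1]+.015),(-.1,.5)],seed=1,maxiter=25,popsize=10)
    return r.x,r.fun
E
python3 - <<'E'
from fit import *
s=st()
t=np.mean([bot.grab_frame("top").astype(float) for _ in range(3)],0); sd=cv2.imread("pics/side0.png")
cv2.imwrite("pics/top_m.png",t)
print("top",fit("top",t,(.418,-.094))); print("side",fit("side",sd,(.418,-.091)))
print(rel([.34,-.25,.22],pose(80),s),rel([.375,-.04,.14],pose(103),s))
E
```

```text
t 9.4 [ 0.3993 -0.4402  0.2971] x-axis [0.511 0.86  0.002] z [ 0.001  0.001 -1.   ] w 0.0179 F [-0.38  0.06 -0.76] 14.999973624944687 j [-0.91  0.38  1.46  0.    1.31 -0.38][ WARN:0@2.882] global loadsave.cpp:1063 imwrite_ Unsupported depth image for selected encoder is fallbacked to CV_8U.
Traceback (most recent call last):
  File "fit.py", line 22, in fit
    r=differential_evolution(cost,[(x0[0]-.015,x0[0]+.015),(x0[1]-.015,x0[1]+.015),(-.1,.5)],seed=1,maxiter=25,popsize=10)
  File "fit.py", line 19, in cost
    q+= [proj(c,A+(B-A)*t) for t in np.linspace(0.04,.96,n)]
         ~~~~^^^^^^^^^^^^^
  File "h.py", line 8, in proj
    K,R,t=cam(c); q=K@(R@np.asarray(P,float)+t); return q[:2]/q[2]
          ~~~^^^
  File "h.py", line 4, in cam
    k=bot.calibration(c); R=cv2.Rodrigues(np.array(k["rvec"],float))[0]; return np.array(k["camera_matrix"]),R,np.array(k["tvec"],float).ravel()
ValueError: time passes only in moves, steps and waits
```

```bash
sed -i 's/^def cam(c):/from functools import lru_cache\n@lru_cache(None)\ndef cam(c):/' h.py
python3 - <<'E'
from fit import *
s=st()
t=cv2.imread("pics/top_m.png"); sd=cv2.imread("pics/side0.png")
rt=fit("top",t,(.418,-.094)); rs=fit("side",sd,(.418,-.091)); print(rt,rs)
o=[]
for c,im,r in(("top",t,rt[0]),("side",sd,rs[0])):
    u=proj(c,[r[0],r[1],.01]); x,y=int(u[0])-20,int(u[1])-15; f=10
    b=cv2.resize(im[y:y+30,x:x+40],(400,300),interpolation=cv2.INTER_CUBIC); d=b.copy()
    for A,B in segs(*r):
        P=[tuple(int(v) for v in (proj(c,Q)-[x,y]+.5)*f) for Q in(A,B)]; cv2.line(d,P[0],P[1],(0,0,255),1)
    o.append(np.vstack([b,d]))
cv2.imwrite("pics/v10.png",np.hstack(o))
print(rel([.34,-.25,.22],pose(80),s),rel([.375,-.04,.14],pose(103),s))
E
```

```text
t 9.55 [ 0.3996 -0.4396  0.2969] x-axis [ 0.51   0.86  -0.001] z [-0.001 -0.001 -1.   ] w 0.0174 F [-0.02 -0.63 -0.27] 14.999937415122986 j [-0.91  0.38  1.46 -0.    1.31 -0.38]
(array([ 0.43235466, -0.09253693,  0.49894826]), np.float64(-78.85527801513672)) (array([ 0.41073159, -0.07943375,  0.1968765 ]), np.float64(-153.01759338378906))
(array([ 0.1328, -0.148 ,  0.0768]), array([-0.0006,  0.001 , -0.3608])) (array([ 0.3313, -0.225 ,  0.1566]), array([-0.0008,  0.0009, -0.7622]))
```

View pics/v10.png

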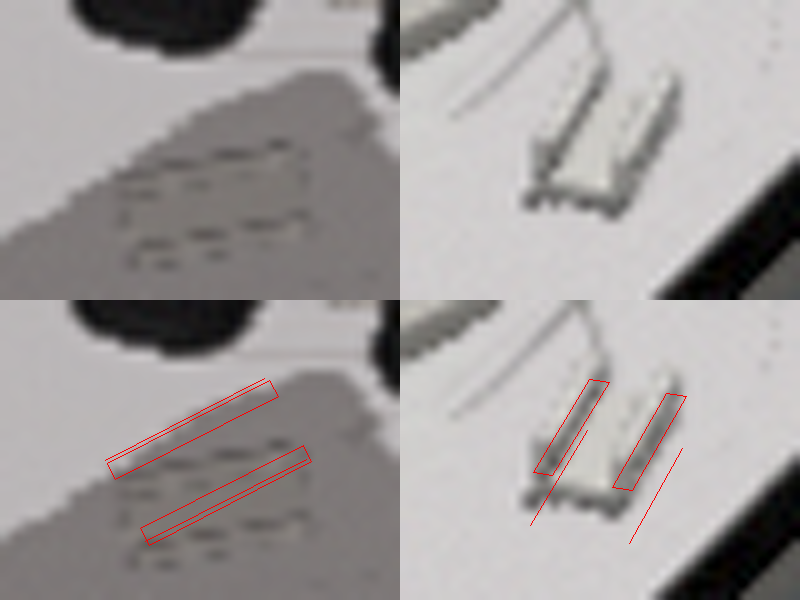

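The top-left panel shows the cradle clearly. Its outer wall edges run (125,172)-(295,145) and (150,267)-(305,240), with ends at x≈122 and 307. The automatic edge fit was fooled by shadow, so I'll use these points, plus the near-end bottom corners at (127,205) and (218,215) in the side panel.

Run:
```python
from h import *
def org(c,r): u=proj(c,[r[0],r[1],.01]); return np.array([int(u[0])-20,int(u[1])-15])
ot=org("top",(0.43235466,-0.09253693)); os_=org("side",(0.41073159,-0.07943375))
T=lambda u,z:ray("top",ot+np.array(u)/10-.5,z); S=lambda u,z:ray("side",os_+np.array(u)/10-.5,z)
a,b=T((122,220.7),.018),T((307,191.3),.018); print("top ends",a,b,"center",(a+b)/2,"len",np.linalg.norm(a-b),"dir",np.degrees(np.arctan2(*(a-b)[[1,0]])))
p,q=S((127,205),0),S((218,215),0); print("side near corners",p,q,np.linalg.norm(p-q))
f=S((280,105),0); print("far -x bottom",f,np.linalg.norm(f-q),np.degrees(np.arctan2(*(q-f)[[1,0]])))
for yaw in(11,13):
  d=np.array([-np.sin(np.radians(yaw)),np.cos(np.radians(yaw)),0]); print("side centre",(p+q)/2-.03*d)
# predictions for hand check: outline projected in panels
from fit import segs
for c,o in(("top",ot),("side",os_)):
  for A,B in segs(.418,-.094,np.radians(12)): print(c,((proj(c,A)-o+.5)*10).round(0),((proj(c,B)-o+.5)*10).round(0))
```

```text
top ends [ 0.41261308 -0.06423495  0.018     ] [ 0.42391157 -0.12474642  0.018     ] center [ 0.41826232 -0.09449069  0.018     ] len 0.061557234683097234 dir 100.57628303126138
side near corners [ 0.42594313 -0.05672621  0.        ] [ 0.40047699 -0.06594587  0.        ] 0.027083690338924094
far -x bottom [ 0.41451494 -0.13552882  0.        ] 0.07098486709339565 101.40598458473993
side centre [ 0.41893433 -0.09078486  0.        ]
side centre [ 0.41995859 -0.09056714  0.        ]
top [311. 235.] [132. 269.]
top [308. 217.] [128. 251.]
top [298. 163.] [118. 196.]
top [294. 145.] [115. 178.]
top [311. 235.] [308. 217.]
top [298. 163.] [294. 145.]
top [132. 269.] [128. 251.]
top [118. 196.] [115. 178.]
top [306. 232.] [129. 265.]
top [289. 143.] [112. 175.]
side [285.  70.] [234. 163.]
side [266.  67.] [214. 159.]
side [208.  57.] [155. 149.]
side [189.  54.] [136. 145.]
side [285.  70.] [266.  67.]
side [208.  57.] [189.  54.]
side [234. 163.] [214. 159.]
side [155. 149.] [136. 145.]
side [281. 121.] [231. 215.]
side [187. 105.] [133. 198.]
```

Call:
{"name": "apply_moves", "arguments": {"plan": [{"ax": 0, "ay": 0, "az": -0.03, "dx": 0.01, "dy": -0.012, "dz": 0.006, "claw": 1}, {"ax": 0, "ay": 0, "az": -0.08, "dx": 0.03, "dy": -0.034, "dz": 0.018, "claw": 1}, {"ax": 0, "ay": 0, "az": -0.14, "dx": 0.052, "dy": -0.058, "dz": 0.03, "claw": 1}, {"ax": 0, "ay": 0, "az": -0.2, "dx": 0.075, "dy": -0.083, "dz": 0.043, "claw": 1}, {"ax": 0, "ay": 0, "az": -0.26, "dx": 0.098, "dy": -0.109, "dz": 0.057, "claw": 1}, {"ax": 0, "ay": 0, "az": -0.33, "dx": 0.122, "dy": -0.136, "dz": 0.07, "claw": 1}, {"ax": 0, "ay": 0, "az": -0.39, "dx": 0.145, "dy": -0.153, "dz": 0.08, "claw": 1}, {"ax": 0, "ay": 0, "az": -0.46, "dx": 0.175, "dy": -0.165, "dz": 0.09, "claw": 1}, {"ax": 0, "ay": 0, "az": -0.53, "dx": 0.205, "dy": -0.178, "dz": 0.1, "claw": 1}, {"ax": 0, "ay": 0, "az": -0.6, "dx": 0.235, "dy": -0.19, "dz": 0.112, "claw": 1}]}}

```text
time: 10.55
tool_pos: [0.3562, -0.139, 0.185]
tool_rot: [0.682, 0.731, -0.0, 0.001]
force: [-0.1, 0.1, -1.7]
width: 0.0179
gripper_force: 15.0
```

```bash
cat >> h.py <<'E'
def tcp_for(cap,R,off=.012): return np.array(cap)-off*R.as_matrix()[:,2]
def cap_now(s,off=.012): return s["tool_pos"]+off*Ro.from_quat(s["tool_rot"]).as_matrix()[:,2]
E
python3 -c "
from h import *
s=st();R=pose(100.8,lean=-10);print(R.as_matrix().round(3))
for z in(.07,.045): print(tcp_for([.4084,-.040,z],R),rel(tcp_for([.4084,-.040,z],R),R,s))"
```

```text
t 10.55 [ 0.3562 -0.139   0.185 ] x-axis [-0.069  0.998 -0.002] z [ 0.001 -0.002 -1.   ] w 0.0179 F [-0.13  0.09 -1.68] 14.999517649412155 j [-0.49  0.11  2.11 -0.    0.92 -0.56]
[[-0.187  0.967  0.171]
 [ 0.982  0.185  0.033]
 [ 0.     0.174 -0.985]]
[ 0.40635313 -0.04039046  0.08181769] (array([0.0951, 0.0568, 0.103 ]), array([-0.1739,  0.0122, -0.119 ]))
[ 0.40635313 -0.04039046  0.05681769] (array([0.0952, 0.0568, 0.128 ]), array([-0.1739,  0.0122, -0.119 ]))
```

Call:
{"name": "apply_moves", "arguments": {"plan": [{"ax": -0.03, "ay": 0.002, "az": -0.02, "dx": 0.02, "dy": 0.006, "dz": 0.005, "claw": 1}, {"ax": -0.07, "ay": 0.004, "az": -0.04, "dx": 0.045, "dy": 0.014, "dz": 0.015, "claw": 1}, {"ax": -0.1, "ay": 0.006, "az": -0.06, "dx": 0.065, "dy": 0.024, "dz": 0.03, "claw": 1}, {"ax": -0.13, "ay": 0.008, "az": -0.08, "dx": 0.08, "dy": 0.036, "dz": 0.045, "claw": 1}, {"ax": -0.15, "ay": 0.01, "az": -0.1, "dx": 0.09, "dy": 0.047, "dz": 0.065, "claw": 1}, {"ax": -0.174, "ay": 0.012, "az": -0.119, "dx": 0.095, "dy": 0.055, "dz": 0.085, "claw": 1}, {"ax": -0.174, "ay": 0.012, "az": -0.119, "dx": 0.095, "dy": 0.0568, "dz": 0.098, "claw": 1}, {"ax": -0.174, "ay": 0.012, "az": -0.119, "dx": 0.095, "dy": 0.0568, "dz": 0.103, "claw": 1}, {"ax": -0.174, "ay": 0.012, "az": -0.119, "dx": 0.095, "dy": 0.0568, "dz": 0.103, "claw": 1}]}}

```text
time: 11.45
tool_pos: [0.4064, -0.0417, 0.0818]
tool_rot: [0.636, 0.767, 0.067, 0.055]
force: [-0.8, 0.2, -0.0]
width: 0.0182
gripper_force: 15.0
```

Run:
```python
from h import *
s=st(); c=cap_now(s); R=Ro.from_quat(s["tool_rot"]).as_matrix(); print("cap est",c)
im=bot.grab_frame("side"); cv2.imwrite("pics/hover_side.png",im)
print("expect cap end, centre, round end side:",[proj("side",c+R[:,0]*a).round(1) for a in(.009,0,-.098)])
try: u,n=purple(im,(230,150,330,240)); print("purple",u,n)
except Exception as e: print(e)
for q in bot.cut_out("side","tube"):
    y,x=np.nonzero(q["region"]); print(np.round(q["rect"]),q["confidence"],cv2.fitLine(np.c_[x,y].astype(np.float32),2,0,.01,.01).ravel(),len(x))
tm=bot.grab_frame("top"); cv2.imwrite("pics/hover_top.png",tm)
for q in bot.cut_out("top","tube"):
    y,x=np.nonzero(q["region"]); print("top",np.round(q["rect"]),q["confidence"],cv2.fitLine(np.c_[x,y].astype(np.float32),2,0,.01,.01).ravel(),len(x))
print("expect top",[proj("top",c+R[:,0]*a).round(1) for a in(.009,-.098)])
```

```text
t 11.45 [ 0.4064 -0.0417  0.0818] x-axis [-0.184  0.983  0.002] z [ 0.169  0.033 -0.985] w 0.0182 F [-0.82  0.23 -0.02] 14.9999038875103 j [-0.27  0.31  2.23  0.18  0.45 -0.6 ]
cap est [ 0.40838701 -0.04128464  0.06995652]
expect cap end, centre, round end side: [array([296.1, 198.3]), array([297.1, 196.9]), array([306.5, 182.6])]
purple [277.078125  187.3515625] 128
[292. 191. 301. 202.] 0.37 [  0.4143128   -0.91013455 297.23914    195.78261   ] 46
top [273. 236. 292. 245.] 0.54 [ 9.7923058e-01 -2.0274968e-01  2.8162354e+02  2.3865883e+02] 85
top [376. 225. 392. 238.] 0.54 [9.9603754e-01 8.8933811e-02 3.8441904e+02 2.3156190e+02] 105
top [326. 177. 396. 247.] 0.28 [9.7021902e-01 2.4222927e-01 3.6203650e+02 2.1170157e+02] 3753
expect top [array([257.4, 242.2]), array([291. , 236.9])]
```

The held tube matches its predicted position in both views to within about 0.3–1 px, so the calibration is consistent. Descending to just above the channel, then feeling the way in.

Call:
{"name": "apply_moves", "arguments": {"plan": [{"ax": 0, "ay": 0, "az": 0, "dx": 0, "dy": -0.0005, "dz": 0.008, "claw": 1}, {"ax": 0, "ay": 0, "az": 0, "dx": 0, "dy": -0.0026, "dz": 0.019, "claw": 1}, {"ax": 0, "ay": 0, "az": 0, "dx": 0, "dy": -0.0046, "dz": 0.03, "claw": 1}, {"ax": 0, "ay": 0, "az": 0, "dx": 0, "dy": -0.0057, "dz": 0.036, "claw": 1}, {"ax": 0, "ay": 0, "az": 0, "dx": 0, "dy": -0.0063, "dz": 0.0394, "claw": 1}, {"ax": 0, "ay": 0, "az": 0, "dx": 0, "dy": -0.0063, "dz": 0.0394, "claw": 1}, {"ax": 0, "ay": 0, "az": 0, "dx": 0, "dy": -0.0063, "dz": 0.0394, "claw": 1}]}}

```text
time: 12.35
tool_pos: [0.4074, -0.0419, 0.0423]
tool_rot: [0.637, 0.766, 0.068, 0.055]
force: [0.6, -0.0, -0.2]
width: 0.0176
gripper_force: 15.0
```

Run:
```python
from h import *
F=[]
for i in range(4):
    bot.grab_frame("side" if i%2 else "top"); s=bot.get_state(); F.append(np.r_[s["force"],s["moment"],cap_now(s)])
print(np.mean(F,0).round(3),np.std(F,0).round(3))
for c in("top","side"):
    for q in bot.cut_out(c,"cradle"):
        y,x=np.nonzero(q["region"]); print(c,np.round(q["rect"]),q["confidence"],x.mean(),y.mean(),len(x))
    for q in bot.cut_out(c,"tube"):
        y,x=np.nonzero(q["region"]); print(c,"tube",np.round(q["rect"]),x.mean(),y.mean(),len(x))
```

```text
[-0.108  0.045  0.011 -0.012 -0.006 -0.018  0.41  -0.042  0.031] [0.542 0.617 0.501 0.007 0.027 0.021 0.    0.    0.   ]
top [270. 236. 287. 240.] 0.46 279.9714285714286 237.9 70
top tube [272. 236. 285. 242.] 280.46153846153845 237.57692307692307 52
```

Call:
{"name": "apply_moves", "arguments": {"plan": [{"ax": 0, "ay": 0, "az": 0, "dx": 0, "dy": -0.0004, "dz": 0.002, "claw": 1}, {"ax": 0, "ay": 0, "az": 0, "dx": 0, "dy": -0.0007, "dz": 0.004, "claw": 1}, {"ax": 0, "ay": 0, "az": 0, "dx": 0, "dy": -0.001, "dz": 0.006, "claw": 1}, {"ax": 0, "ay": 0, "az": 0, "dx": 0, "dy": -0.0014, "dz": 0.008, "claw": 1}, {"ax": 0, "ay": 0, "az": 0, "dx": 0, "dy": -0.0018, "dz": 0.0101, "claw": 1}, {"ax": 0, "ay": 0, "az": 0, "dx": 0, "dy": -0.0018, "dz": 0.0101, "claw": 1}]}}

```text
time: 13.35
tool_pos: [0.4071, -0.0418, 0.0316]
tool_rot: [0.637, 0.766, 0.067, 0.055]
force: [-0.3, -0.5, 0.2]
width: 0.0179
gripper_force: 15.0
```

```bash
cat > f.py <<'E'
from h import *
F=[]
for i in range(6):
    bot.grab_frame("side"); s=bot.get_state(); F.append(np.r_[s["force"],s["moment"],cap_now(s)])
print(s["time"],np.mean(F,0).round(4))
E
python3 f.py
```

```text
13.65 [ 0.0673 -0.2886 -0.4439 -0.0356 -0.0048  0.0061  0.4093 -0.0415  0.0201]
```

Call:
{"name": "apply_moves", "arguments": {"plan": [{"ax": 0, "ay": 0, "az": 0, "dx": 0, "dy": -0.0003, "dz": 0.0015, "claw": 1}, {"ax": 0, "ay": 0, "az": 0, "dx": 0, "dy": -0.0005, "dz": 0.003, "claw": 1}, {"ax": 0, "ay": 0, "az": 0, "dx": 0, "dy": -0.0008, "dz": 0.0045, "claw": 1}, {"ax": 0, "ay": 0, "az": 0, "dx": 0, "dy": -0.0008, "dz": 0.0045, "claw": 1}]}}

```text
time: 14.05
tool_pos: [0.4071, -0.0418, 0.0271]
tool_rot: [0.637, 0.766, 0.067, 0.055]
force: [0.0, -0.0, -0.1]
width: 0.0173
gripper_force: 15.0
```

```bash
python3 f.py
python3 - <<'E'
from h import *
s=bot.get_state(); c=cap_now(s); R=Ro.from_quat(s["tool_rot"]).as_matrix()
print("expect",[proj("top",c+R[:,0]*a).round(1) for a in(.009,-.05,-.098)],[proj("side",c+R[:,0]*a).round(1) for a in(.009,-.05,-.098)])
for k in("top","side"):
    im=bot.grab_frame(k)
    for l in("tube","cradle"):
        for q in bot.cut_out(k,l):
            y,x=np.nonzero(q["region"]); print(k,l,np.round(q["rect"],1),round(q["confidence"],2),cv2.fitLine(np.c_[x,y].astype(np.float32),2,0,.01,.01).ravel().round(2),len(x))
E
```

```text
14.35 [-0.1     0.0755  0.0592 -0.0571  0.0039  0.0181  0.4093 -0.0415  0.0155]
expect [array([257. , 240.8]), array([274.7, 238. ]), array([289.1, 235.7])] [array([295.1, 214.7]), array([300.9, 205.4]), array([305.4, 198.3])]
top tube [269.4 233.2 285.8 238.4] 0.54 [ 9.9000e-01 -1.4000e-01  2.7869e+02  2.3770e+02] 54
top cradle [352.9 233.8 374.4 244.8] 0.46 [9.8000e-01 1.9000e-01 3.6271e+02 2.3989e+02] 236
side tube [292.3 204.7 299.8 219.1] 0.48 [  0.42  -0.91 296.43 211.59] 56
```

Call:
{"name": "apply_moves", "arguments": {"plan": [{"ax": 0, "ay": 0, "az": 0, "dx": 0, "dy": -0.0002, "dz": 0.001, "claw": 1}, {"ax": 0, "ay": 0, "az": 0, "dx": 0, "dy": -0.0003, "dz": 0.0017, "claw": 1}, {"ax": 0, "ay": 0, "az": 0, "dx": 0, "dy": -0.0003, "dz": 0.0017, "claw": 1}]}}

```text
time: 14.95
tool_pos: [0.4072, -0.0418, 0.0255]
tool_rot: [0.637, 0.766, 0.067, 0.055]
force: [0.3, 0.2, 1.0]
width: 0.0175
gripper_force: 15.0
```

```bash
python3 f.py
```

```text
15.25 [-0.0732 -0.0737  0.5169 -0.0745 -0.036   0.0046  0.4093 -0.0415  0.0138]
```

Light floor contact at an axis height of 13.8 mm. Releasing gently.

Call:
{"name": "apply_moves", "arguments": {"plan": [{"ax": 0, "ay": 0, "az": 0, "dx": 0, "dy": 0, "dz": 0, "claw": 0.62}, {"ax": 0, "ay": 0, "az": 0, "dx": 0, "dy": 0, "dz": 0, "claw": 0.58}, {"ax": 0, "ay": 0, "az": 0, "dx": 0, "dy": 0, "dz": 0, "claw": 0.54}, {"ax": 0, "ay": 0, "az": 0, "dx": 0, "dy": 0, "dz": 0, "claw": 0.5}, {"ax": 0, "ay": 0, "az": 0, "dx": 0, "dy": 0, "dz": 0, "claw": 0.45}, {"ax": 0, "ay": 0, "az": 0, "dx": 0, "dy": 0, "dz": 0, "claw": 0.4}, {"ax": 0, "ay": 0, "az": 0, "dx": 0, "dy": 0, "dz": 0, "claw": 0.36}, {"ax": 0, "ay": 0, "az": 0, "dx": 0, "dy": 0, "dz": 0, "claw": 0.36}], "grip_force": 3}}

```text
time: 16.05
tool_pos: [0.4072, -0.0418, 0.0256]
tool_rot: [0.637, 0.766, 0.067, 0.055]
force: [-0.5, 0.7, 0.7]
width: 0.0295
gripper_force: 0.0
```

```bash
python3 f.py; python3 -c "
from h import *
st()"
```

```text
16.35 [-0.1386 -0.1804 -0.2486 -0.0496 -0.0228  0.0176  0.4093 -0.0415  0.0138]
t 16.35 [ 0.4072 -0.0419  0.0256] x-axis [-0.183  0.983  0.002] z [ 0.17   0.033 -0.985] w 0.0298 F [ 0.07 -0.47  0.  ] 0.0 j [-0.27  0.46  2.25  0.27  0.29 -0.7 ]
```

Call:
{"name": "apply_moves", "arguments": {"plan": [{"ax": 0, "ay": 0, "az": 0, "dx": 0, "dy": 0, "dz": -0.004, "claw": 0.36}, {"ax": 0, "ay": 0, "az": 0, "dx": 0, "dy": 0, "dz": -0.012, "claw": 0.36}, {"ax": 0, "ay": 0, "az": 0, "dx": 0, "dy": 0, "dz": -0.022, "claw": 0.36}, {"ax": 0, "ay": 0, "az": 0, "dx": 0, "dy": 0, "dz": -0.035, "claw": 0.36}, {"ax": 0, "ay": 0, "az": 0, "dx": 0, "dy": -0.005, "dz": -0.055, "claw": 0.36}, {"ax": 0, "ay": 0, "az": 0, "dx": 0.02, "dy": -0.02, "dz": -0.075, "claw": 0.36}, {"ax": 0, "ay": 0, "az": 0, "dx": 0.05, "dy": -0.04, "dz": -0.09, "claw": 0.36}, {"ax": 0, "ay": 0, "az": 0, "dx": 0.085, "dy": -0.06, "dz": -0.1, "claw": 0.36}, {"ax": 0, "ay": 0, "az": 0, "dx": 0.12, "dy": -0.07, "dz": -0.11, "claw": 0.36}, {"ax": 0, "ay": 0, "az": 0, "dx": 0.15, "dy": -0.075, "dz": -0.12, "claw": 0.36}]}}

```text
time: 17.35
tool_pos: [0.2851, 0.0887, 0.1318]
tool_rot: [0.637, 0.766, 0.068, 0.055]
force: [1.1, -0.6, 0.8]
width: 0.0293
gripper_force: 0.0
```

Run:
```python
from h import *
st()
cap=np.array([.4093,-.0415,.0136]); d=np.array([-.187,.982,0])
print("expect round,body,cap",[(k,[proj(k,cap+d*a).round(1).tolist() for a in(-.098,-.05,0,.009)]) for k in("top","side")])
for k in("top","side"):
    im=bot.grab_frame(k); cv2.imwrite(f"pics/after_{k}.png",im)
    for l in("tube","cradle"):
        for q in bot.cut_out(k,l):
            y,x=np.nonzero(q["region"]); print(k,l,np.round(q["rect"],1),round(q["confidence"],2),cv2.fitLine(np.c_[x,y].astype(np.float32),2,0,.01,.01).ravel().round(2),len(x))
    u=proj(k,cap).astype(int); print(k,"purple",purple(im,(u[0]-10,u[1]-10,u[0]+10,u[1]+10)))
    for n,l in(("stain_bottle",""),("oil_bottle","")): print(k,n,[np.round(q["rect"]).tolist() for q in bot.spot_in(k,n)])
    P=[proj(k,cap+d*a+np.array([0,0,.004])) for a in np.linspace(-.1,.012,15)]
    print(k,[im[int(round(p[1])),int(round(p[0]))].tolist() for p in P])
```

```text
t 17.35 [0.2851 0.0887 0.1318] x-axis [-0.182  0.983  0.001] z [ 0.171  0.033 -0.985] w 0.0293 F [ 1.06 -0.59  0.81] 0.0 j [ 0.14 -0.01  2.44  0.02  0.54 -0.06]
expect round,body,cap [('top', [[289.0, 235.5], [274.7, 237.9], [259.7, 240.3], [257.0, 240.7]]), ('side', [[305.2, 198.8], [300.8, 205.9], [296.0, 213.8], [295.1, 215.3]])]
top tube [253.6 232.  286.5 243.3] 0.57 [ 9.8000e-01 -1.7000e-01  2.7122e+02  2.3883e+02] 172
top tube [113.4 218.  129.1 228.4] 0.39 [1.0000e+00 1.0000e-02 1.2042e+02 2.2349e+02] 77
top cradle [271.1 233.  283.2 246.2] 0.39 [  0.65  -0.76 274.74 238.18] 50
top purple (array([258.08333333, 240.91666667]), 24)
top stain_bottle [[352.0, 232.0, 374.0, 246.0]]
top oil_bottle [[378.0, 228.0, 393.0, 237.0], [334.0, 219.0, 351.0, 234.0]]
top [[182, 181, 184], [139, 139, 154], [95, 97, 121], [106, 105, 128], [101, 105, 130], [125, 129, 144], [175, 180, 185], [168, 173, 179], [176, 180, 185], [171, 176, 182], [166, 172, 177], [171, 170, 174], [145, 122, 142], [129, 49, 110], [106, 57, 96]]
side cradle [283.4 150.6 317.3 176.6] 0.61 [  0.89  -0.45 298.06 159.13] 319
side cradle [302.6 207.3 305.3 213. ] 0.57 [  0.45  -0.9  303.14 210.23] 22
side cradle [282.7 149.1 313.3 177.2] 0.41 [  0.87  -0.5  299.33 158.68] 201
side purple (array([295.8  , 214.425]), 40)
side stain_bottle []
side oil_bottle []
side [[197, 197, 200], [196, 195, 198], [110, 112, 131], [110, 115, 137], [113, 114, 134], [187, 192, 194], [190, 197, 200], [195, 201, 203], [195, 200, 202], [197, 203, 207], [185, 192, 192], [138, 85, 120], [124, 48, 101], [127, 52, 103], [77, 33, 64]]
```

Run:
```python
from h import *
def tri(a,b):
    P=[cam(k)[0]@np.c_[cam(k)[1],cam(k)[2]] for k in("top","side")]
    X=cv2.triangulatePoints(P[0],P[1],np.array(a,float).reshape(2,1),np.array(b,float).reshape(2,1)).ravel(); return (X[:3]/X[3]).round(4)
cap=np.array([.4093,-.0415,.0136]); d=np.array([-.187,.982,0]); pk=[];pu=[]
for k in("top","side"):
    im=np.mean([bot.grab_frame(k).astype(float) for _ in range(4)],0)
    for a,lst,f in((-.08,pk,lambda i:(i[...,2]-i[...,0]>11)&(i[...,1]-i[...,0]>-8)),(0,pu,lambda i:(i[...,0]-i[...,1]>25))):
        u=proj(k,cap+d*a).astype(int); r=9; w=im[u[1]-r:u[1]+r,u[0]-r:u[0]+r]; m=f(w); y,x=np.nonzero(m)
        lst.append([x.mean()+u[0]-r,y.mean()+u[1]-r]); print(k,a,len(x),lst[-1],proj(k,cap+d*a))
print("pink",tri(*pk),"purple",tri(*pu))
```

```text
top -0.08 41 [np.float64(281.9756097560976), np.float64(237.09756097560975)] [283.64498203 236.40793957]
top 0 27 [np.float64(258.22222222222223), np.float64(241.03703703703704)] [259.69947056 240.30129375]
side -0.08 28 [np.float64(306.10714285714283), np.float64(201.03571428571428)] [303.62009972 201.39446083]
side 0 40 [np.float64(295.85), np.float64(214.25)] [295.98272846 213.79773313]
pink [ 0.4179 -0.1164  0.0183] purple [ 0.4071 -0.0366  0.0153]
```

Run:
```python
from h import *
def tri(a,b):
    P=[cam(k)[0]@np.c_[cam(k)[1],cam(k)[2]] for k in("top","side")]
    X=cv2.triangulatePoints(P[0],P[1],np.array(a,float).reshape(2,1),np.array(b,float).reshape(2,1)).ravel(); return (X[:3]/X[3]).round(4)
T={"in_use":((100,215,137,232),(155,283,203,318)),"placed":((250,230,292,246),(288,192,312,222))}
for n,b in T.items():
    pk=[];pu=[]
    for k,(l,t,r,bo) in zip(("top","side"),b):
        w=np.mean([bot.grab_frame(k).astype(float) for _ in range(3)],0)[t:bo,l:r]
        for lst,m in((pk,(w[...,2]-w[...,0]>14)&(w[...,1]-w[...,0]>-10)),(pu,w[...,0]-w[...,1]>25)):
            _,lab,st_,ce=cv2.connectedComponentsWithStats(m.astype(np.uint8)); i=1+np.argmax(st_[1:,4]); lst.append(ce[i]+[l,t]); print(n,k,st_[i,4],lst[-1].round(1))
    print(n,"pink",tri(*pk),"purple",tri(*pu))
```

```text
in_use top 47 [128.5 224.2]
in_use top 27 [104.6 222.8]
in_use side 65 [190.1 290.3]
in_use side 80 [164.4 311.9]
in_use pink [0.4493 0.3882 0.0185] purple [0.4521 0.4676 0.0162]
placed top 32 [282.2 237.2]
placed top 26 [258.3 241. ]
placed side 13 [303.9 200.8]
placed side 40 [295.8 214.2]
placed pink [ 0.4214 -0.1151  0.0187] purple [ 0.4072 -0.0369  0.0151]
```

The heights match the seated reference tube: pink end 18.7 against 18.5 mm, cap 15.1 against 16.2 mm. The tube is fully down, so I'm handing in.

```bash
python3 -c "
from plant import bot
print(bot.finish_job())"
```

```text
the job is handed in; nothing more can be done
None
```

The job is handed in at about 18 s of the 53 s: the tube came off the carousel with the tray and bottles undisturbed, was held 45° cap-down for over a second, brought level again and laid fully down in the empty cradle with both ends sticking out; the other tube was not touched.

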